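Load and start the slide dryer

ROBOT

A 6-joint arm with a two-finger parallel gripper is mounted at the origin on the work surface. World frame = base frame: x ahead of the robot, y to its left, z up, the work surface at z = 0. Lengths are in m, angles in degrees, forces in N, time in s.
With the tool pointing down it reaches from about 0.25 to 0.725 m from the base axis. Payload 9.7 kg.
Tool frame: the origin (TCP) lies at the very end of the fingers, on their centre line; the grasp point (between the pads) lies 19 mm behind it (bot.grip_point_offset is the distance from the TCP to the grasp point, in m); y points along the fingers, x is the direction in which the jaws open and shut, and the axes are right-handed (so a half turn about y gives the same grasp; the last joint's range is limited). The gripper opens to 85 mm and grips with 20 to 120 N. Pads are 22 mm wide; open, the fingers measure 114 mm over their backs; the gripper's body (76 mm by 85 mm) begins 54 mm behind the grasp point. The pads swing forward as they close: fully open they stand 13 mm farther back than shut.
Start: joints at [74.026, 4.979, 10.078, 95.1, 0, 90], TCP at [0.151, 0.529, 0.231] pointing down, gripper open.
Joint ranges: [-179.16, 179.16], [-48.56, 103.87], [-65.8, 70.77], [-126.05, 130.52], [-82.76, 87.17], [-180, 180]. Speed limits (degrees/s): [127.2, 127.2, 147.25, 180, 180, 180].

INTERFACE

Orientations are given as [roll, pitch, yaw] about the fixed x, y, z axes, in that order (R = Rz(yaw) Ry(pitch) Rx(roll)).
In Python, from workcell import bot gives the robot as it stands.
- The arm moves only by the shell command python3 -m inch 'ROWS' [FORCE]. ROWS is JSON, a list of rows, each a list of 3 entries, a list of its own where there are three numbers: the shift along the tool's x, y, z in mm, then the turn, a rotation vector about the tool's x, y, z in rad, then the finger opening in mm, from 0 to 85.4. In form: [[[x, y, z], [ax, ay, az], grip], ...]. A call has 1 to 20 rows; each row is the pose to reach, as a shift and turn from the pose measured when the call began, along the tool's axes at that moment; what a row does not reach only later rows make up. A row lasts 1/10 s, in which the tool goes at most 50 mm and 8.59 degrees, less where a joint would pass 70% of its speed; a pose out of reach is approached as far as the arm can. A call with a gripper value outside its range is refused whole. The fingers move at their own pace and stop on an object; FORCE is the grip in N (left out, the last holds). Time passes only in rows, so rows that repeat a pose let the fingers close. It gives the time, the measured TCP pose, the force and the opening at its end, in the units of the state.
- bot.get_obs(): the state, without advancing time (a new reading comes with each control period).
- bot.camera(name): name is "scene" or "top"; returns a dict with "frame" (384x512x3 uint8, red, green, blue), "mtx" (3x3 intrinsics, pixels), "k1" (the pictures are not rectified: a ray, as slopes to the right and down, at radius r is drawn at 1 + k1 r^2 times it, then the intrinsics apply), "origin" and "orientation" of the camera in the world. Camera axes: x right, y down, z forward; pixel columns grow to the right and rows downward; lengths in m; the calibration is good to about 2 mm. A picture is of the moment at which its call begins. There is no depth.
- bot.job_done(): hands the job in, once; it reports no verdict.
Trained networks look in a picture, given as the dict that the camera call returned (one of the last four; its "shot" number tells which), for a name from the list of things; names that differ only in an ending like _2 or _b are one class to them, and where a whole thing is asked for, a point or a joint stands for the part that bears it (a point fixed in the world has none). Each returns a list of dicts, best first, with "confidence" (0 to 1); they miss things now and then, are a little off and sometimes report something else, mostly with a low value. They report only what shows in the picture. A call takes as long as a camera call. They do not tell look-alikes from the thing itself.
- bot.search_frame(picture, name): "box" ([left, top, right, bottom] in pixels, round what is visible of it).
- bot.cut_out(picture, name): "region" (384x512 bool, what is visible of it) and "box" ([left, top, right, bottom] in pixels, round what is visible of it).
The state is a dict: "time": time; "q": joint angles; "qd": joint speeds; "joint_efforts": joint torques, N m; "ee_pos": TCP position; "tcp_rot": TCP orientation; "wrist_force": force on the tool from outside, world axes, zero at the start; "torque": the same for the moment, N m; "opening": finger opening in m.
Only numpy, scipy, OpenCV 4.12 (cv2) and the standard library are available. Lean on these libraries where they do the work, as an engineer would, in place of code of your own. Each camera call takes 0.05 s, during which the arm holds its last target. There are 200 camera calls.

TASK

Run the next batch in the slide dryer: stand the dry slide racks that are in its chamber upright in the shallow steel tray and every wet rack from the bench upright side by side in the emptied chamber, turn the temperature dial to 40 (fourth tick clockwise from the dotted zero tick), and fit the clear lid down flat over the chamber so that its rear edge holds the interlock switch lever down. When all that is so, press the start button fully in, and leave everything like that without knocking over or shoving aside the bottle and the culture dishes that stand among the racks.

Things in the scene. Friction and masses are not known exactly. Their poses are not given: they have to be found in the camera images.
- dryer: white fixed bench slide dryer 340 x 240 mm; x to its rear (away from the robot), y to its left; origin on the bench under the middle of the drying chamber. A flat deck 60 mm above the bench surrounds the chamber: control panel on the robot's side (x -195 to -70 mm), interlock switch on the rear deck (x +60 to +145 mm, y 0)
- chamber (a point): middle of the floor of the open steel chamber: inside 110 mm in dryer x, 190 mm in y; floor 35 mm, rim 85 mm above the bench, walls 5 mm (outside 120 x 200 mm). Takes three racks side by side along y, each lengthwise along x, 62 mm between middles; their handle bars stand up to 25 mm above the rim
- lid: clear plastic lid with grey edging, an upside-down box: outside 140 (x) x 220 (y) x 66 mm high, inside 132 x 212 mm, 0.45 kg, starts right way up on the bench. Fitted, it goes over the outside of the chamber (6 mm play all round, either way round) and its lower edge rests on the deck, origin 60 mm above the bench. Origin: centre of the lower edge plane
- lid_handle (a point): middle of the lid's black bar handle, 100 mm above the lid's origin: the bar is 110 mm long along the lid's y, 14 mm wide in x, 12 mm high, with 28 mm of clear space below it
- interlock (a joint): lid switch lever: steel blade 55 x 16 mm along the dryer's x in a slot in the rear deck, hinged at its rear end (x +115 mm), free end sprung up 17 mm above the deck beside the chamber's rear wall. 0 = up, grows as pressed; 0.32 rad when flush with the deck under the seated lid's rear edge; counts as pressed from 0.25. Spring under 1 N
- interlock_tip (a point): the free end of the interlock lever (top face)
- dial (a joint): temperature dial, 0 to 4.712 rad, clockwise from above counts up; 0 = 0 degrees, 0.4712 rad per 10 degrees, so 40 is 1.885 rad. Stays where left (0.04 N m). 11 printed ticks, one per 10 degrees, long at 0, 50 and 100, a dot at 0. White pointer line at one end of the bar grip; at 0 it points 135 degrees counter-clockwise from the dryer's x (to its -x, +y)
- dial_grip (a point): on the dial's axis at the height to grip, 31 mm above the deck (dryer x -140, y -50 mm); the grip is an upright bar 48 mm long in the pointer's direction, 14 mm thick, from 9 to 39 mm above the deck, on a disc of 50 mm diameter
- start (a joint): start button: 0 = out, 0.006 m = fully in; springs back; 5 N pushes it fully in
- start_top (a point): centre of the top of the white round start button, 28 mm diameter, on the control panel (dryer x -140, y +70 mm), 22 mm above the deck when out
- steel_tray: shallow fixed steel tray, 160 mm in its x by 115 mm in its y, floor 3 mm and rim 12 mm above the bench, walls 3 mm; origin on the bench under its middle. Two racks fit next to each other along its x with their long sides along its y
- wet1: Wet slide rack, on the bench at the start (two or all three of wet1 to wet3 are there): 84 x 46 mm (long side x), body 34 mm high, 0.16 kg, upright glass slides; a flat steel handle bar bridges it lengthwise: 84 mm along x, 10 mm wide, 67 to 75 mm above the underside, post at each end, clear below. Origin: centre of underside, z up. 
- wet2: Wet slide rack, on the bench at the start (two or all three of wet1 to wet3 are there): 84 x 46 mm (long side x), body 34 mm high, 0.16 kg, upright glass slides; a flat steel handle bar bridges it lengthwise: 84 mm along x, 10 mm wide, 67 to 75 mm above the underside, post at each end, clear below. Origin: centre of underside, z up. 
- wet3: Wet slide rack, on the bench at the start (two or all three of wet1 to wet3 are there): 84 x 46 mm (long side x), body 34 mm high, 0.16 kg, upright glass slides; a flat steel handle bar bridges it lengthwise: 84 mm along x, 10 mm wide, 67 to 75 mm above the underside, post at each end, clear below. Origin: centre of underside, z up. 
- dry1: Dry slide rack, in the chamber at the start (one or both of dry1, dry2 are there): 84 x 46 mm (long side x), body 34 mm high, 0.16 kg, upright glass slides; a flat steel handle bar bridges it lengthwise: 84 mm along x, 10 mm wide, 67 to 75 mm above the underside, post at each end, clear below. Origin: centre of underside, z up. 
- dry2: Dry slide rack, in the chamber at the start (one or both of dry1, dry2 are there): 84 x 46 mm (long side x), body 34 mm high, 0.16 kg, upright glass slides; a flat steel handle bar bridges it lengthwise: 84 mm along x, 10 mm wide, 67 to 75 mm above the underside, post at each end, clear below. Origin: centre of underside, z up. 
- reagent: bystander, leave it alone: amber reagent bottle, 60 mm diameter, 115 mm tall; origin: centre of the underside
- dish_stack: bystander, leave it alone: stack of four culture dishes (one piece), 90 mm diameter, 64 mm tall; origin: centre of the underside
There are look-alikes about, which are no part of the job. There is more than one size of the steel_tray; the one meant has the size given above.

How it is judged:
By the outcome, as a careful person would: the job done as asked, in the order asked, and still so for the second after the job is handed in, with the robot touching nothing.
Of wet1, wet2, wet3 only 2 to 3 are there at a start; the rules pass over those that are not, and their reading is None.
Of dry1, dry2 only 1 to 2 are there at a start; the rules pass over those that are not, and their reading is None.
At some moment in a run one of wet1, wet2, wet3, dry1, dry2 may be knocked a few centimetres aside while the robot is not near it.
Once in a run the grip may slacken for a moment while it holds something.
It also fails if it takes over 210 s, if anything falls off the work surface, if the arm or the gripper's body presses on something with over 40 N, if the wrist force passes 120 N, or if a joint passes its speed limit or range.

## Working session

There is one attempt and no reset: what is moved stays moved. The work goes in short steps, Python scripts to look and compute and a shell command to move; the robot and the scene stay as the last step left them, time stands still between calls to the robot, and variables do not carry over. Pictures are saved under pics/ and viewed, about 12 in all and at most 16, crops included, and the job is handed in when it is done.

```bash
ls; mkdir -p pics
cat > h.py <<'E'
import numpy as np, cv2
from scipy.spatial.transform import Rotation as R
from workcell import bot
def camR(c):
    o=np.array(c["orientation"],float)
    return o if o.shape==(3,3) else R.from_euler('xyz',o,degrees=True).as_matrix()
def ray(c,u,v):
    K=np.array(c["mtx"]);d=np.array([(u-K[0,2])/K[0,0],(v-K[1,2])/K[1,1]]);s=d.copy()
    for _ in range(20): s=d/(1+c["k1"]*(s@s))
    return camR(c)@np.array([s[0],s[1],1.])
def at(c,u,v,z):
    r=ray(c,u,v);o=np.array(c["origin"]);return o+r*(z-o[2])/r[2]
def proj(c,p):
    p=camR(c).T@(np.array(p,float)-np.array(c["origin"]));s=p[:2]/p[2];s=s*(1+c["k1"]*(s@s))
    K=np.array(c["mtx"]);return np.array([K[0,0]*s[0]+K[0,2],K[1,1]*s[1]+K[1,2]])
def save(c,n,box=None,scale=1):
    f=c["frame"][:,:,::-1]
    if box: f=f[box[1]:box[3],box[0]:box[2]]
    cv2.imwrite("pics/"+n,cv2.resize(f,None,fx=scale,fy=scale,interpolation=cv2.INTER_CUBIC))
E
python3 - <<'E'
from h import *
for n in ("top","scene"):
    c=bot.camera(n);save(c,n+"0.png",scale=1.5)
    print(n,c["origin"],c["orientation"],c["mtx"],c["k1"])
    for k in ("dryer","lid","steel_tray","wet1","dry1","reagent","dish_stack","dial","start","interlock","interlock_tip","dial_grip","start_top","chamber","lid_handle"):
        try: print(k,[(np.round(d["box"]).tolist(),round(d["confidence"],2)) for d in bot.search_frame(c,k)])
        except Exception as e: print(k,e)
o=bot.get_obs();print(o)
E
```

```text
pics
top [0.34774117 0.02046756 1.6601    ] [-176.06539126   -0.19462532  -91.04029135] [[493.37718084   0.         249.51108012]
 [  0.         493.37718084 201.35132149]
 [  0.           0.           1.        ]] -0.2167369361607925
dryer [([214.0, 120.0, 291.0, 225.0], 0.71)]
lid [([141.0, 144.0, 200.0, 223.0], 0.66)]
steel_tray [([129.0, 254.0, 201.0, 326.0], 0.69), ([96.0, 179.0, 152.0, 238.0], 0.66), ([321.0, 130.0, 341.0, 159.0], 0.16)]
wet1 [([318.0, 131.0, 339.0, 158.0], 0.89), ([356.0, 157.0, 379.0, 184.0], 0.8)]
dry1 [([257.0, 151.0, 273.0, 175.0], 0.61)]
reagent [([326.0, 198.0, 350.0, 216.0], 0.57), ([96.0, 179.0, 151.0, 238.0], 0.3)]
dish_stack [([355.0, 186.0, 384.0, 218.0], 0.75)]
dial [([258.0, 200.0, 275.0, 215.0], 0.44), ([357.0, 155.0, 378.0, 182.0], 0.39)]
start [([222.0, 201.0, 230.0, 209.0], 0.55)]
interlock [([246.0, 129.0, 255.0, 143.0], 0.58)]
interlock_tip [([249.0, 130.0, 257.0, 142.0], 0.62)]
dial_grip [([255.0, 202.0, 273.0, 216.0], 0.6)]
start_top [([140.0, 143.0, 200.0, 221.0], 0.63), ([222.0, 200.0, 233.0, 212.0], 0.39), ([100.0, 184.0, 149.0, 237.0],
[... 1111 characters left out ...]
.91)]
lid_handle [([301.0, 185.0, 374.0, 247.0], 0.96)]
{'time': 1.6, 'q': array([7.40262630e+01, 4.97975774e+00, 1.00777444e+01, 9.51010252e+01,
       7.36501146e-04, 9.00006901e+01]), 'qd': array([-0.03570344, -0.03217077,  0.02203928, -0.1017485 ,  0.01681675,
       -0.02273504]), 'joint_efforts': array([-2.04272743e-03, -5.20100749e+01,  4.64854360e+01,  1.91122650e-03,
       -7.01843874e-05,  1.30191776e-05]), 'ee_pos': array([0.1513501 , 0.52874843, 0.2312717 ]), 'tcp_rot': array([-8.99992635e+01,  3.03847705e-03,  7.40255728e+01]), 'wrist_force': array([ 0.72265218, -0.46671287,  0.68894057]), 'torque': array([-0.00837866,  0.06735105, -0.02809355]), 'opening': 0.08524642203149728}
```

View pics/top0.png

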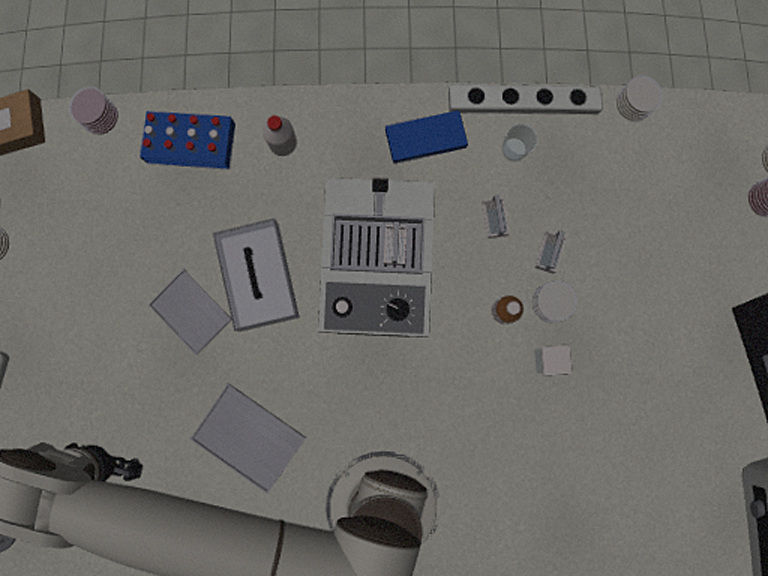

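View pics/scene0.png

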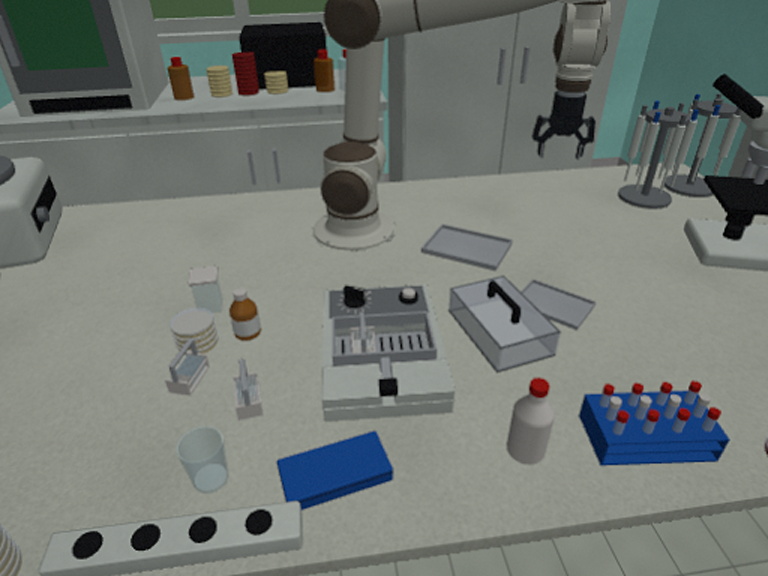

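```bash
cat > m.py <<'E'
from h import *
def rect(c,m,z):
    cn,_=cv2.findContours(m.astype(np.uint8),cv2.RETR_EXTERNAL,cv2.CHAIN_APPROX_NONE)
    k=max(cn,key=cv2.contourArea)[:,0]
    w=np.array([at(c,u,v,z)[:2]*1000 for u,v in k],np.float32)
    return cv2.minAreaRect(w)
E
python3 - <<'E'
from m import *
c=bot.camera("top")
for k,z in (("steel_tray",.012),("lid",.066),("wet1",.03),("dry1",.1),("dish_stack",.064),("reagent",.1)):
    for d in bot.cut_out(c,k):
        b=d["box"]; (x,y),(w,h),a=rect(c,d["region"],z)
        print(k,np.round(b),round(d["confidence"],2),"ctr %.0f %.0f size %.0f %.0f ang %.1f"%(x,y,w,h,a), d["region"].sum())
f=c["frame"][:,:,::-1]
a=cv2.resize(f[110:235,205:300],None,fx=4,fy=4,interpolation=cv2.INTER_CUBIC)
b=cv2.resize(f[120:245,310:405],None,fx=4,fy=4,interpolation=cv2.INTER_CUBIC)
cv2.imwrite("pics/crop1.png",np.hstack([a,b]))
E
```

```text
steel_tray [129. 252. 200. 327.] 0.97 ctr 163 303 size 218 161 ang 54.8 2982
steel_tray [100. 179. 152. 236.] 0.64 ctr 448 432 size 164 120 ang 43.1 1575
lid [143. 143. 198. 221.] 0.69 ctr 523 272 size 226 145 ang 12.3 2954
wet1 [356. 155. 377. 184.] 0.67 ctr 568 -385 size 52 97 ang 69.3 376
wet1 [320. 129. 342. 160.] 0.66 ctr 649 -260 size 95 51 ang 4.4 380
dry1 [257. 150. 272. 177.] 0.58 ctr 579 -32 size 45 87 ang 88.7 378
dish_stack [354. 188. 381. 216.] 0.93 ctr 453 -380 size 102 89 ang 88.8 679
dish_stack [328. 199. 350. 215.] 0.67 ctr 435 -276 size 58 63 ang 43.3 296
reagent [325. 201. 351. 218.] 0.88 ctr 434 -270 size 57 64 ang 43.3 303
reagent [225. 203. 230. 209.] 0.25 ctr 448 82 size 19 19 ang 89.1 41
```

View pics/crop1.png

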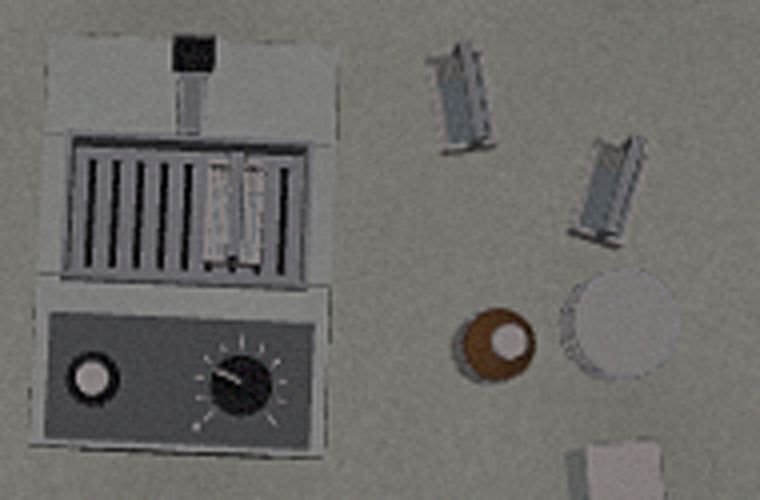

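```bash
cat > fit.py <<'E'
from m import *
from scipy.optimize import least_squares
def fitpose(c,P,U,x0):
    P=np.array(P,float)/1000;U=np.array(U,float)
    def w(s,p): 
        t=np.radians(s[2]);return [s[0]/1000+np.cos(t)*p[0]-np.sin(t)*p[1],s[1]/1000+np.sin(t)*p[0]+np.cos(t)*p[1],p[2]]
    f=lambda s:(np.array([proj(c,w(s,p)) for p in P])-U).ravel()
    r=least_squares(f,x0,x_scale=[10,10,1]);return r.x,r.fun.reshape(-1,2)
E
python3 - <<'E'
from fit import *
c=bot.camera("top")
P=[(60,100,85),(60,-100,85),(-60,-100,85),(-60,100,85),(145,120,60),(145,-120,60),(-195,-120,60),(-195,120,60),(-140,70,82)]
U=np.array([(69,134),(313,146),(306,290),(61,276),(47,38),(340,45),(325,458),(32,445),(92,378)])/4+[205,110]-.375
s,r=fitpose(c,P,U,[570,0,0]);print("dryer",s.round(1));print((r*4).round(1).tolist())
o=np.array([310,120])-.375;k=[380,0]
B=[(42,0,75),(-42,0,75)]
for n,U in (("A",[(463,45),(490,148)]),("B",[(633,138),(610,243)])):
    U=(np.array(U)-k)/4+o; s2,r=fitpose(c,B,U,[600,-300,0]);print(n,s2.round(1),r.round(1).tolist())
U=(np.array([(236,152),(232,265)]))/4+[205,110]-.375
print("dry",fitpose(c,[(42,0,110),(-42,0,110)],U,[600,-30,0])[0].round(1))
# lid handle ends px in 1.5x image
U=(np.array([(248,249),(259,299)])+.5)/1.5-.5
print("lid",fitpose(c,[(0,55,106),(0,-55,106)],U,[520,270,-80])[0].round(1))
# dial
for z,p in ((99,(241,386)),(99,(213,369)),(61,(212,352)),(61,(241,342)),(61,(195,427))):
    print(at(c,*(np.array(p)/4+[205,110]-.375),z/1000)[:2]*1000)
f=c["frame"][:,:,::-1]; 
t=cv2.resize(f[190:222,245:285],None,fx=14,fy=14,interpolation=cv2.INTER_CUBIC)
cv2.imwrite("pics/dial.png",cv2.convertScaleAbs(t,alpha=1.6))
E
```

```text
dryer [582.6   4.6  -3.4]
[[-2.1, -2.3], [0.7, -4.1], [2.7, -1.0], [-1.1, 2.8], [2.3, -2.3], [-1.1, 2.6], [0.1, 0.7], [-2.4, 1.6], [0.9, 1.9]]
A [ 641.1 -266.6   12.6] [[0.1, 0.6], [-0.1, -0.6]]
B [ 562.  -384.9  -14.8] [[-0.2, 0.9], [0.2, -0.8]]
dry [579.5 -32.2  -3.2]
lid [519.5 269.1 -77.8]
[438.95880093 -35.21309827]
[452.86025205 -13.2777865 ]
[469.27901257 -13.55431616]
[477.01284877 -37.29648706]
[408.56085422   1.39830185]
```

View pics/dial.png

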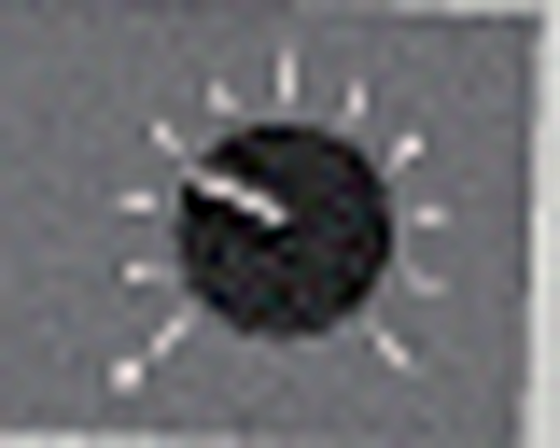

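```bash
cat > go.py <<'E'
import sys
from h import *
o=bot.get_obs();R0=R.from_euler('xyz',o["tcp_rot"],degrees=True)
print("t",o["time"],"tcp",np.round(o["ee_pos"]*1000,1),"rot",o["tcp_rot"].round(2),"q",o["q"].round(1),"F",o["wrist_force"].round(1),"open",round(o["opening"]*1000,1))
for a in sys.argv[1:]:
    x,y,z,p=map(float,a.split(","))
    s=R0.inv().apply(np.array([x,y,z])-o["ee_pos"]*1000); v=(R0.inv()*R.from_euler('xyz',[-90,0,p],degrees=True)).as_rotvec()
    print(a,"->",s.round(0),v.round(3))
E
python3 go.py 579.5,-32,240,86.7 579.5,-32,240,-93.3
```

```text
t 2.0 tcp [151.3 528.8 231.3] rot [-90.    -0.    74.03] q [74.   5.  10.1 95.1  0.  90. ] F [-0.4 -0.5 -0.1] open 85.6
579.5,-32,240,86.7 -> [-421.   -9. -566.] [-0.    -0.221  0.   ]
579.5,-32,240,-93.3 -> [-421.   -9. -566.] [-0.    2.92 -0.  ]
```

```bash
python3 -m inch '[[[0,0,0],[0,-0.14,0],60]]'; python3 go.py
```

```text
time: 2.1
ee_pos: [0.1514, 0.5288, 0.2313]
tcp_rot: [-90.0, -0.0, 82.1]
wrist_force: [-1.1, 0.6, 0.3]
opening: 0.0732
t 2.1 tcp [151.4 528.8 231.3] rot [-90.    -0.    82.09] q [74.   5.  10.1 95.1  0.  81.9] F [-1.1  0.6  0.3] open 73.2
```

```bash
python3 go.py 579.5,-32,180,86.7
```

```text
t 2.1 tcp [151.4 528.8 231.3] rot [-90.    -0.    82.09] q [74.   5.  10.1 95.1  0.  81.9] F [-1.1  0.6  0.3] open 73.2
579.5,-32,180,86.7 -> [-497.   51. -501.] [-0.   -0.08  0.  ]
```

```bash
python3 -m inch '[[[-497,51,-501],[0,-0.08,0],50],[[-497,51,-501],[0,-0.08,0],50],[[-497,51,-501],[0,-0.08,0],50],[[-497,51,-501],[0,-0.08,0],50],[[-497,51,-501],[0,-0.08,0],50],[[-497,51,-501],[0,-0.08,0],50],[[-497,51,-501],[0,-0.08,0],50],[[-497,51,-501],[0,-0.08,0],50],[[-497,51,-501],[0,-0.08,0],50],[[-497,51,-501],[0,-0.08,0],50],[[-497,51,-501],[0,-0.08,0],50],[[-497,51,-501],[0,-0.08,0],50],[[-497,51,-501],[0,-0.08,0],50],[[-497,51,-501],[0,-0.08,0],50],[[-497,51,-501],[0,-0.08,0],50],[[-497,51,-501],[0,-0.08,0],50],[[-497,51,-501],[0,-0.08,0],50],[[-497,51,-501],[0,-0.08,0],50]]'; python3 go.py 579.5,-32,87,86.7
```

```text
time: 3.9
ee_pos: [0.5787, -0.0312, 0.1809]
tcp_rot: [-90.0, -0.0, 86.8]
wrist_force: [-0.4, 0.8, -0.1]
opening: 0.0498
t 3.9 tcp [578.7 -31.2 180.9] rot [-9.003e+01 -1.000e-02  8.676e+01] q [-3.1  8.3  8.1 89.8  0.   0.1] F [-0.4  0.8 -0.1] open 49.8
579.5,-32,87,86.7 -> [-1. 94. -1.] [0.001 0.001 0.   ]
```

```bash
python3 -m inch '[[[0,30,0],[0,0,0],50],[[0,60,0],[0,0,0],50],[[0,80,0],[0,0,0],50],[[0,94,0],[0,0,0],50],[[0,94,0],[0,0,0],50],[[0,94,0],[0,0,0],0],[[0,94,0],[0,0,0],0],[[0,94,0],[0,0,0],0],[[0,94,0],[0,0,0],0],[[0,94,0],[0,0,0],0],[[0,94,0],[0,0,0],0],[[0,94,0],[0,0,0],0],[[0,94,0],[0,0,0],0]]' 60; python3 go.py
```

```text
time: 5.2
ee_pos: [0.5794, -0.0315, 0.088]
tcp_rot: [-90.1, 0.0, 86.7]
wrist_force: [-0.1, -1.3, 6.5]
opening: 0.0088
t 5.2 tcp [579.4 -31.5  88. ] rot [-90.14   0.    86.74] q [-3.1  8.5 -1.9 79.5 -0.   0.1] F [-0.1 -1.3  6.5] open 8.8
```

```bash
python3 -m inch '[[[0,-20,0],[0,0,0],0],[[0,-50,0],[0,0,0],0],[[0,-90,0],[0,0,0],0],[[0,-120,0],[0,0,0],0],[[0,-120,0],[0,0,0],0]]'; python3 go.py 448,432,110,43.1
```

```text
time: 5.7
ee_pos: [0.5804, -0.0316, 0.2127]
tcp_rot: [-90.5, -0.0, 86.7]
wrist_force: [0.6, 1.3, -1.4]
opening: 0.0088
t 5.7 tcp [580.4 -31.6 212.7] rot [-9.051e+01 -1.000e-02  8.674e+01] q [-3.1  8.4 11.8 92.8  0.   0.2] F [ 0.6  1.3 -1.4] open 8.8
448,432,110,43.1 -> [455. 101. 160.] [0.008 0.762 0.003]
```

```bash
python3 -m inch '[[[455,0,160],[0.008,0.762,0],0],[[455,0,160],[0.008,0.762,0],0],[[455,0,160],[0.008,0.762,0],0],[[455,0,160],[0.008,0.762,0],0],[[455,0,160],[0.008,0.762,0],0],[[455,0,160],[0.008,0.762,0],0],[[455,0,160],[0.008,0.762,0],0],[[455,0,160],[0.008,0.762,0],0],[[455,0,160],[0.008,0.762,0],0],[[455,0,160],[0.008,0.762,0],0],[[455,0,160],[0.008,0.762,0],0],[[455,0,160],[0.008,0.762,0],0],[[455,0,160],[0.008,0.762,0],0]]'; python3 go.py 448,432,75,43.1
python3 - <<'E'
from fit import *
c=bot.camera("top");save(c,"t2.png",(80,130,260,265),4)
c=bot.camera("scene")
f=c["frame"][:,:,::-1];cv2.imwrite("pics/s2.png",cv2.resize(f[130:290,100:420],None,fx=2.5,fy=2.5,interpolation=cv2.INTER_CUBIC))
E
```

```text
time: 7.0
ee_pos: [0.4467, 0.431, 0.2106]
tcp_rot: [-90.0, -0.1, 43.1]
wrist_force: [0.1, -0.5, -1.9]
opening: 0.0086
t 7.0 tcp [446.7 431.  210.6] rot [-89.96  -0.11  43.05] q [44.  14.5 18.6 94.   0.  90.9] F [ 0.1 -0.5 -1.9] open 8.6
448,432,75,43.1 -> [  1. 136.  -0.] [-0.001 -0.001  0.002]
```

View pics/s2.png

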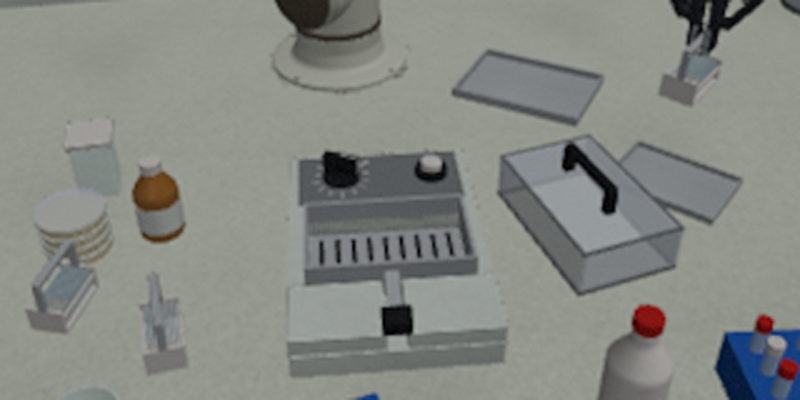

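```bash
python3 -m inch '[[[1,50,0],[0,0,0],0],[[1,100,0],[0,0,0],0],[[1,130,0],[0,0,0],0],[[1,142,0],[0,0,0],0],[[1,149,0],[0,0,0],0],[[1,153,0],[0,0,0],0],[[1,154,0],[0,0,0],0],[[1,154,0],[0,0,0],0]]'; python3 go.py
```

```text
time: 7.9
ee_pos: [0.4487, 0.4322, 0.0587]
tcp_rot: [-90.0, -0.3, 43.0]
wrist_force: [-0.4, -0.9, -2.0]
opening: 0.0088
t 7.9 tcp [448.7 432.2  58.7] rot [-89.95  -0.29  42.98] q [43.9 14.7  2.1 77.1  0.  90.9] F [-0.4 -0.9 -2. ] open 8.8
```

```bash
python3 -m inch '[[[0,2,0],[0,0,0],0],[[0,4,0],[0,0,0],0],[[0,4,0],[0,0,0],0]]'; python3 go.py
```

```text
time: 8.2
ee_pos: [0.449, 0.4328, 0.056]
tcp_rot: [-89.9, -0.4, 43.0]
wrist_force: [-2.0, 0.6, 5.3]
opening: 0.0086
t 8.2 tcp [449.  432.8  56. ] rot [-89.93  -0.4   43.  ] q [43.9 14.7  1.8 76.7  0.1 90.9] F [-2.   0.6  5.3] open 8.6
```

Contact. Release and lift.

```bash
python3 -m inch '[[[0,0,0],[0,0,0],40],[[0,0,0],[0,0,0],40],[[0,0,0],[0,0,0],40],[[0,0,0],[0,0,0],40],[[0,-20,0],[0,0,0],40],[[0,-60,0],[0,0,0],40],[[0,-110,0],[0,0,0],40],[[0,-150,0],[0,0,0],40],[[0,-150,0],[0,0,0],40]]'; python3 go.py 641,-267,200,102.6 641,-267,200,-77.4
python3 - <<'E'
from fit import *
c=bot.camera("top")
f=c["frame"][:,:,::-1]
a=cv2.resize(f[150:250,80:180],None,fx=4,fy=4,interpolation=cv2.INTER_CUBIC)
b=cv2.resize(f[120:220,310:410],None,fx=4,fy=4,interpolation=cv2.INTER_CUBIC)
cv2.imwrite("pics/c3.png",np.hstack([a,b]))
E
```

```text
time: 9.1
ee_pos: [0.4496, 0.4332, 0.2129]
tcp_rot: [-89.9, -0.9, 43.0]
wrist_force: [-0.1, 0.8, -1.0]
opening: 0.0401
t 9.1 tcp [449.6 433.2 212.9] rot [-89.92  -0.94  42.99] q [43.9 14.1 18.4 93.3  0.1 90.9] F [-0.1  0.8 -1. ] open 40.1
641,-267,200,102.6 -> [-338.    6. -643.] [ 0.007 -1.04   0.016]
641,-267,200,-77.4 -> [-338.    6. -643.] [-0.018  2.101  0.008]
```

View pics/c3.png

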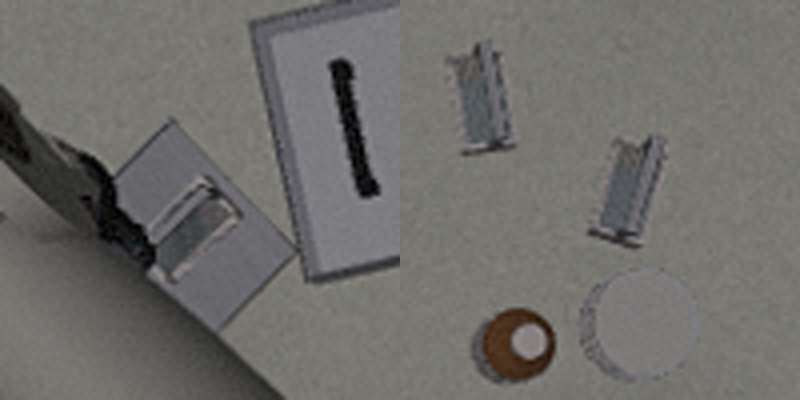

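```bash
python3 -m inch '[[[-338,6,-643],[0.007,-1.04,0.016],50],[[-338,6,-643],[0.007,-1.04,0.016],50],[[-338,6,-643],[0.007,-1.04,0.016],50],[[-338,6,-643],[0.007,-1.04,0.016],50],[[-338,6,-643],[0.007,-1.04,0.016],50],[[-338,6,-643],[0.007,-1.04,0.016],50],[[-338,6,-643],[0.007,-1.04,0.016],50],[[-338,6,-643],[0.007,-1.04,0.016],50],[[-338,6,-643],[0.007,-1.04,0.016],50],[[-338,6,-643],[0.007,-1.04,0.016],50],[[-338,6,-643],[0.007,-1.04,0.016],50],[[-338,6,-643],[0.007,-1.04,0.016],50],[[-338,6,-643],[0.007,-1.04,0.016],50],[[-338,6,-643],[0.007,-1.04,0.016],50],[[-338,6,-643],[0.007,-1.04,0.016],50],[[-338,6,-643],[0.007,-1.04,0.016],50],[[-338,6,-643],[0.007,-1.04,0.016],50],[[-338,6,-643],[0.007,-1.04,0.016],50]]'; python3 go.py 641,-267,55,102.6
```

```text
time: 10.95
ee_pos: [0.6403, -0.2671, 0.1978]
tcp_rot: [-89.8, 0.1, 102.6]
wrist_force: [0.1, 0.2, 0.2]
opening: 0.0502
t 10.95 tcp [ 640.3 -267.1  197.8] rot [-8.9770e+01  9.0000e-02  1.0261e+02] q [-22.6  25.7  31.6  96.   -0.2 -35.2] F [0.1 0.2 0.2] open 50.2
641,-267,55,102.6 -> [  0. 143.  -1.] [-0.004  0.    -0.002]
```

```bash
python3 -m inch '[[[0,45,-1],[0,0,0],50],[[0,90,-1],[-0.004,0,0],50],[[0,120,-1],[-0.004,0,0],50],[[0,136,-1],[-0.004,0,0],50],[[0,143,-1],[-0.004,0,0],50],[[0,143,-1],[-0.004,0,0],50],[[0,143,-1],[0,0,0],0],[[0,143,-1],[0,0,0],0],[[0,143,-1],[0,0,0],0],[[0,143,-1],[0,0,0],0],[[0,143,-1],[0,0,0],0],[[0,143,-1],[0,0,0],0],[[0,143,-1],[0,0,0],0],[[0,143,-1],[0,0,0],0]]' 60; python3 go.py
```

```text
time: 12.35
ee_pos: [0.6415, -0.2676, 0.0563]
tcp_rot: [-89.9, 0.2, 102.6]
wrist_force: [-0.7, 0.0, 5.7]
opening: 0.008
t 12.35 tcp [ 641.5 -267.6   56.3] rot [-89.89   0.17 102.61] q [-22.6  25.1  15.   79.9  -0.2 -35.2] F [-0.7  0.   5.7] open 8.0
```

```bash
python3 -m inch '[[[0,-20,0],[0,0,0],0],[[0,-60,0],[0,0,0],0],[[0,-105,0],[0,0,0],0],[[0,-145,0],[0,0,0],0],[[0,-145,0],[0,0,0],0]]'; python3 go.py 581,-26,205,86.6
```

```text
time: 12.85
ee_pos: [0.6432, -0.2678, 0.2085]
tcp_rot: [-90.3, 0.5, 102.6]
wrist_force: [0.6, -0.2, -1.1]
opening: 0.0086
t 12.85 tcp [ 643.2 -267.8  208.5] rot [-90.33   0.48 102.6 ] q [-22.5  25.7  32.7  96.5  -0.2 -35.1] F [ 0.6 -0.2 -1.1] open 8.6
581,-26,205,86.6 -> [250.   1.   8.] [ 0.007  0.279 -0.007]
```

```bash
python3 -m inch '[[[50,0,2],[0,0.06,0],0],[[100,0,4],[0,0.15,0],0],[[150,1,5],[0.004,0.2,-0.004],0],[[200,1,7],[0.007,0.279,-0.007],0],[[250,1,8],[0.007,0.279,-0.007],0],[[250,1,8],[0.007,0.279,-0.007],0],[[250,1,8],[0.007,0.279,-0.007],0],[[250,1,8],[0.007,0.279,-0.007],0]]'; python3 go.py 581,-26,100,86.6
python3 - <<'E'
from fit import *
c=bot.camera("top")
f=c["frame"][:,:,::-1].copy()
T=np.radians(-3.4)
def W(x,y,z): return [.5826+(np.cos(T)*x-np.sin(T)*y)/1000,.0046+(np.sin(T)*x+np.cos(T)*y)/1000,z/1000]
g=cv2.resize(f[110:230,205:300],None,fx=4,fy=4,interpolation=cv2.INTER_CUBIC)
for hx,hy,z in ((60,100,85),(55,95,85)):
    q=np.array([(proj(c,W(x*hx,y*hy,z))-[205,110]+.375)*4 for x,y in((1,1),(1,-1),(-1,-1),(-1,1))]).astype(np.int32)
    cv2.polylines(g,[q],1,(0,0,255),1)
q=np.array([(proj(c,W(x,y,60))-[205,110]+.375)*4 for x,y in((145,120),(145,-120),(-195,-120),(-195,120))]).astype(np.int32)
cv2.polylines(g,[q],1,(0,255,0),1)
c=bot.camera("scene");f=c["frame"][:,:,::-1]
s=cv2.resize(f[150:290,200:300],(343,480),interpolation=cv2.INTER_CUBIC)
cv2.imwrite("pics/c4.png",np.hstack([g,s]))
E
```

```text
time: 13.65
ee_pos: [0.581, -0.0262, 0.205]
tcp_rot: [-90.0, 0.0, 86.6]
wrist_force: [-0.3, -0.4, -0.9]
opening: 0.0083
t 13.65 tcp [581.  -26.2 205. ] rot [-8.998e+01  4.000e-02  8.659e+01] q [-2.6  8.9 11.5 92.6 -0.   0.8] F [-0.3 -0.4 -0.9] open 8.3
581,-26,100,86.6 -> [  0. 105.  -0.] [-0.    -0.    -0.001]
```

View pics/c4.png

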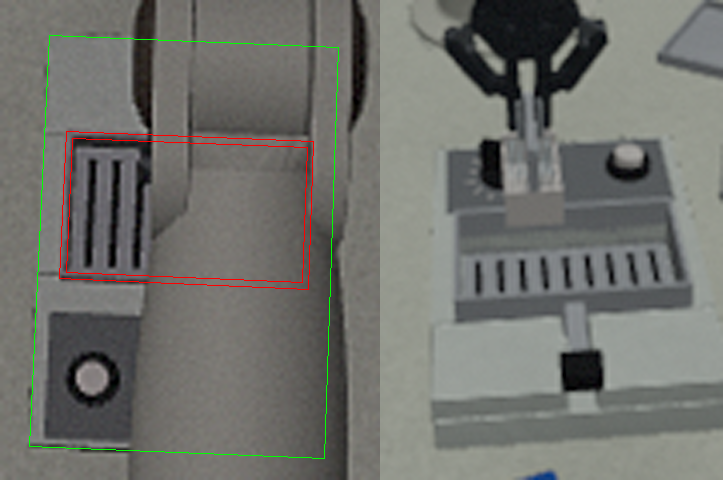

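```bash
python3 -m inch '[[[0,40,0],[0,0,0],0],[[0,75,0],[0,0,0],0],[[0,95,0],[0,0,0],0],[[0,105,0],[0,0,0],0],[[0,110,0],[0,0,0],0],[[0,114,0],[0,0,0],0],[[0,115,0],[0,0,0],0],[[0,115,0],[0,0,0],0]]'; python3 go.py
```

```text
time: 14.55
ee_pos: [0.5818, -0.0271, 0.0914]
tcp_rot: [-90.1, 0.1, 86.5]
wrist_force: [1.1, -1.6, 2.3]
opening: 0.0086
t 14.55 tcp [581.8 -27.1  91.4] rot [-9.011e+01  5.000e-02  8.651e+01] q [-2.6  8.8 -1.2 79.9 -0.1  0.8] F [ 1.1 -1.6  2.3] open 8.6
```

```bash
python3 -m inch '[[[0,0,0],[0,0,0],35],[[0,0,0],[0,0,0],35],[[0,0,0],[0,0,0],35],[[0,0,0],[0,0,0],35],[[0,-20,0],[0,0,0],35],[[0,-60,0],[0,0,0],35],[[0,-100,0],[0,0,0],40],[[0,-115,0],[0,0,0],50],[[0,-115,0],[0,0,0],50]]'; python3 go.py 562,-385,190,75.2
```

```text
time: 15.45
ee_pos: [0.5826, -0.0269, 0.2092]
tcp_rot: [-90.4, 0.0, 86.5]
wrist_force: [-0.2, 0.5, 0.5]
opening: 0.0499
t 15.45 tcp [582.6 -26.9 209.2] rot [-9.036e+01  5.000e-02  8.652e+01] q [-2.6  8.8 11.8 92.7 -0.1  0.9] F [-0.2  0.5  0.5] open 49.9
562,-385,190,75.2 -> [-359.   19.   -1.] [ 0.006  0.198 -0.   ]
```

```bash
python3 -m inch '[[[-359,19,-1],[0.006,0.198,0],50],[[-359,19,-1],[0.006,0.198,0],50],[[-359,19,-1],[0.006,0.198,0],50],[[-359,19,-1],[0.006,0.198,0],50],[[-359,19,-1],[0.006,0.198,0],50],[[-359,19,-1],[0.006,0.198,0],50],[[-359,19,-1],[0.006,0.198,0],50],[[-359,19,-1],[0.006,0.198,0],50],[[-359,19,-1],[0.006,0.198,0],50],[[-359,19,-1],[0.006,0.198,0],50],[[-359,19,-1],[0.006,0.198,0],50]]'; python3 go.py 562,-385,56,75.2
python3 - <<'E'
from fit import *
for n in("top","scene"):
    c=bot.camera(n);f=c["frame"][:,:,::-1]
    b=(205,120,400,230) if n=="top" else (90,140,310,290)
    cv2.imwrite(f"pics/c5{n}.png",cv2.resize(f[b[1]:b[3],b[0]:b[2]],None,fx=3.5,fy=3.5,interpolation=cv2.INTER_CUBIC))
E
```

```text
time: 16.55
ee_pos: [0.5623, -0.3838, 0.1906]
tcp_rot: [-90.0, -0.0, 75.3]
wrist_force: [-0.3, 0.8, 0.8]
opening: 0.0501
t 16.55 tcp [ 562.3 -383.8  190.6] rot [-9.002e+01 -1.000e-02  7.527e+01] q [-34.3  23.3  27.5  94.2   0.  -19.6] F [-0.3  0.8  0.8] open 50.1
562,-385,56,75.2 -> [ -1. 135.   0.] [0.    0.001 0.   ]
```

View pics/c5scene.png

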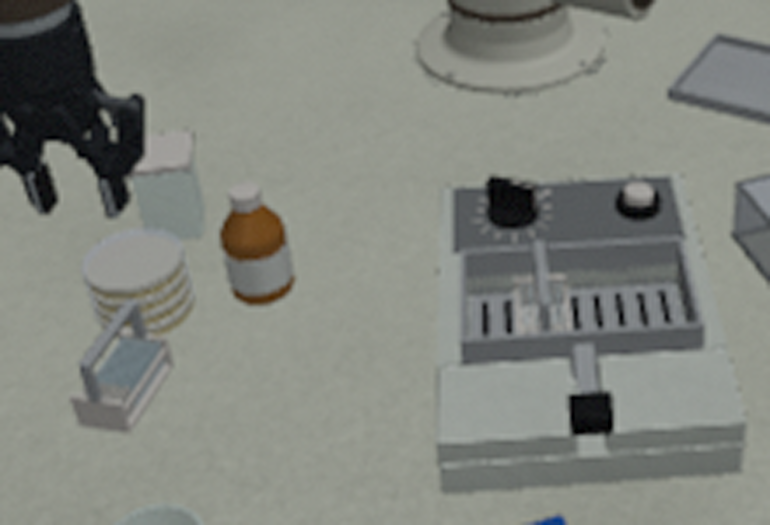

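```bash
python3 -m inch '[[[-1,45,0],[0,0,0],50],[[-1,90,0],[0,0,0],50],[[-1,115,0],[0,0,0],50],[[-1,129,0],[0,0,0],50],[[-1,135,0],[0,0,0],50],[[-1,135,0],[0,0,0],50],[[-1,135,0],[0,0,0],0],[[-1,135,0],[0,0,0],0],[[-1,135,0],[0,0,0],0],[[-1,135,0],[0,0,0],0],[[-1,135,0],[0,0,0],0],[[-1,135,0],[0,0,0],0],[[-1,135,0],[0,0,0],0],[[-1,135,0],[0,0,0],0]]' 60; python3 go.py
python3 -m inch '[[[0,-20,0],[0,0,0],0],[[0,-60,0],[0,0,0],0],[[0,-105,0],[0,0,0],0],[[0,-145,0],[0,0,0],0],[[0,-145,0],[0,0,0],0]]'; python3 go.py 584.5,35.5,207,86.6
```

```text
time: 18.05
ee_pos: [0.5627, -0.3854, 0.0571]
tcp_rot: [-90.1, 0.1, 75.3]
wrist_force: [-2.4, -0.9, 5.7]
opening: 0.0082
t 18.05 tcp [ 562.7 -385.4   57.1] rot [-9.015e+01  6.000e-02  7.527e+01] q [-34.4  23.   12.4  79.2  -0.  -19.7] F [-2.4 -0.9  5.7] open 8.2
time: 18.55
ee_pos: [0.5636, -0.386, 0.2088]
tcp_rot: [-90.6, 0.2, 75.3]
wrist_force: [0.0, -0.2, -1.3]
opening: 0.0083
t 18.55 tcp [ 563.6 -386.   208.8] rot [-90.62   0.22  75.27] q [-34.4  23.3  29.6  95.6   0.  -19.7] F [ 0.  -0.2 -1.3] open 8.3
584.5,35.5,207,86.6 -> [413.  -1.  87.] [ 0.01  -0.198 -0.005]
```

```bash
python3 -m inch '[[[413,-1,87],[0.01,-0.198,-0.005],0],[[413,-1,87],[0.01,-0.198,-0.005],0],[[413,-1,87],[0.01,-0.198,-0.005],0],[[413,-1,87],[0.01,-0.198,-0.005],0],[[413,-1,87],[0.01,-0.198,-0.005],0],[[413,-1,87],[0.01,-0.198,-0.005],0],[[413,-1,87],[0.01,-0.198,-0.005],0],[[413,-1,87],[0.01,-0.198,-0.005],0],[[413,-1,87],[0.01,-0.198,-0.005],0],[[413,-1,87],[0.01,-0.198,-0.005],0],[[413,-1,87],[0.01,-0.198,-0.005],0],[[413,-1,87],[0.01,-0.198,-0.005],0]]'; python3 go.py 584.5,35.5,92,86.6
python3 - <<'E'
from fit import *
c=bot.camera("scene");f=c["frame"][:,:,::-1]
cv2.imwrite(f"pics/c6.png",cv2.resize(f[140:290,200:320],None,fx=3.5,fy=3.5,interpolation=cv2.INTER_CUBIC))
E
```

```text
time: 19.75
ee_pos: [0.5844, 0.0345, 0.2067]
tcp_rot: [-90.0, 0.0, 86.6]
wrist_force: [0.4, 0.4, -2.1]
opening: 0.0086
t 19.75 tcp [584.4  34.5 206.7] rot [-8.999e+01  1.000e-02  8.656e+01] q [ 3.4  9.5 12.3 92.8 -0.   6.8] F [ 0.4  0.4 -2.1] open 8.6
584.5,35.5,92,86.6 -> [  1. 115.  -0.] [-0.    -0.001 -0.   ]
```

View pics/c6.png

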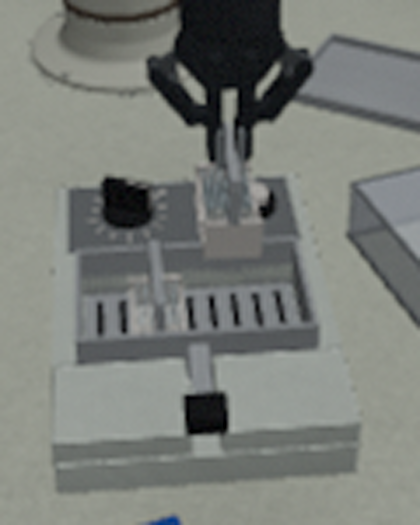

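```bash
python3 -m inch '[[[1,40,0],[0,0,0],0],[[1,75,0],[0,0,0],0],[[1,95,0],[0,0,0],0],[[1,105,0],[0,0,0],0],[[1,110,0],[0,0,0],0],[[1,114,0],[0,0,0],0],[[1,116,0],[0,0,0],0],[[1,116,0],[0,0,0],0]]'; python3 go.py
```

```text
time: 20.6
ee_pos: [0.5851, 0.0351, 0.0923]
tcp_rot: [-90.1, 0.0, 86.5]
wrist_force: [-1.8, -1.4, 2.2]
opening: 0.0081
t 20.6 tcp [585.1  35.1  92.3] rot [-9.011e+01  1.000e-02  8.651e+01] q [ 3.4  9.3 -0.5 80.1 -0.   6.9] F [-1.8 -1.4  2.2] open 8.1
```

```bash
python3 -m inch '[[[0,0,0],[0,0,0],35],[[0,0,0],[0,0,0],35],[[0,0,0],[0,0,0],35],[[0,0,0],[0,0,0],35],[[0,-20,0],[0,0,0],35],[[0,-60,0],[0,0,0],35],[[0,-100,0],[0,0,0],40],[[0,-115,0],[0,0,0],50],[[0,-115,0],[0,0,0],50]]'; python3 go.py 439.5,-36.5,150,149
```

```text
time: 21.5
ee_pos: [0.5859, 0.0352, 0.2102]
tcp_rot: [-90.4, -0.0, 86.5]
wrist_force: [0.0, 0.3, -0.2]
opening: 0.0497
t 21.5 tcp [585.9  35.2 210.2] rot [-9.037e+01 -2.000e-02  8.652e+01] q [ 3.5  9.3 12.5 92.8 -0.   6.9] F [ 0.   0.3 -0.2] open 49.7
439.5,-36.5,150,149 -> [-81.  59. 142.] [ 0.006 -1.091 -0.003]
```

```bash
python3 -m inch '[[[-40,0,70],[0,-0.14,0],50],[[-60,10,100],[0,-0.29,0],50],[[-81,30,142],[0,-0.43,0],50],[[-81,59,142],[0.006,-1.091,-0.003],50],[[-81,59,142],[0.006,-1.091,-0.003],50],[[-81,59,142],[0.006,-1.091,-0.003],50],[[-81,59,142],[0.006,-1.091,-0.003],50],[[-81,59,142],[0.006,-1.091,-0.003],50],[[-81,59,142],[0.006,-1.091,-0.003],50],[[-81,59,142],[0.006,-1.091,-0.003],50],[[-81,59,142],[0.006,-1.091,-0.003],50]]'; python3 go.py 439.5,-36.5,75,149
```

```text
time: 22.6
ee_pos: [0.4394, -0.037, 0.1497]
tcp_rot: [-90.0, -0.0, 148.9]
wrist_force: [0.6, 0.4, -0.6]
opening: 0.0502
t 22.6 tcp [439.4 -37.  149.7] rot [-8.9980e+01 -3.0000e-02  1.4894e+02] q [ -4.8 -10.8 -14.1  86.8  -0.  -63.7] F [ 0.6  0.4 -0.6] open 50.2
439.5,-36.5,75,149 -> [ 0. 75. -0.] [-0.    -0.001  0.   ]
```

```bash
python3 -m inch '[[[0,35,0],[0,0,0],50],[[0,60,0],[0,0,0],50],[[0,74,0],[0,0,0],50],[[0,74,0],[0,0,0],50],[[0,74,0],[0,0,0],0],[[0,74,0],[0,0,0],0],[[0,74,0],[0,0,0],0],[[0,74,0],[0,0,0],0],[[0,74,0],[0,0,0],0],[[0,74,0],[0,0,0],0],[[0,74,0],[0,0,0],0]]' 30; python3 go.py 439.5,-36.5,75,113.6
```

```text
time: 23.7
ee_pos: [0.4419, -0.0384, 0.0777]
tcp_rot: [-90.0, 0.4, 148.9]
wrist_force: [8.1, -9.4, -0.7]
opening: 0.0134
t 23.7 tcp [441.9 -38.4  77.7] rot [-89.98   0.37 148.88] q [ -4.9 -10.2 -21.6  78.4  -0.2 -63.7] F [ 8.1 -9.4 -0.7] open 13.4
439.5,-36.5,75,113.6 -> [ 3.  3. -0.] [ 0.002  0.616 -0.006]
```

```bash
python3 -m inch '[[[-1,0,0],[0,0,0],0],[[-1,0,0],[0,0.1,0],0],[[-1,0,0],[0,0.2,0],0],[[-1,0,0],[0,0.3,0],0],[[-1,0,0],[0,0.4,0],0],[[-1,0,0],[0,0.5,0],0],[[-1,0,0],[0,0.58,0],0],[[-1,0,0],[0,0.616,0],0],[[-1,0,0],[0,0.616,0],0],[[-1,0,0],[0,0.616,0],0]]'; python3 go.py
```

```text
time: 24.7
ee_pos: [0.4422, -0.0386, 0.0778]
tcp_rot: [-90.2, 0.2, 113.7]
wrist_force: [-5.7, 2.4, -1.7]
opening: 0.0133
t 24.7 tcp [442.2 -38.6  77.8] rot [-90.15   0.23 113.67] q [ -4.9 -10.1 -21.4  78.4  -0.1 -28.6] F [-5.7  2.4 -1.7] open 13.3
```

```bash
python3 -m inch '[[[0,0,0],[0,0,0],50],[[0,0,0],[0,0,0],50],[[0,0,0],[0,0,0],50],[[0,0,0],[0,0,0],50],[[0,-30,0],[0,0,0],50],[[0,-80,0],[0,0,0],50],[[0,-130,0],[0,0,0],50],[[0,-130,0],[0,0,0],50]]'; python3 go.py 519.5,269,200,102.2
```

```text
time: 25.5
ee_pos: [0.4438, -0.0385, 0.2145]
tcp_rot: [-90.6, 0.5, 113.7]
wrist_force: [0.5, -0.4, -0.3]
opening: 0.0498
t 25.5 tcp [443.8 -38.5 214.5] rot [-90.64   0.5  113.67] q [ -4.9 -10.4  -6.6  93.   -0.1 -28.5] F [ 0.5 -0.4 -0.3] open 49.8
519.5,269,200,102.2 -> [ 251.   14. -193.] [ 0.012  0.2   -0.008]
```

```bash
python3 -m inch '[[[251,14,-193],[0.012,0.2,-0.008],60],[[251,14,-193],[0.012,0.2,-0.008],60],[[251,14,-193],[0.012,0.2,-0.008],60],[[251,14,-193],[0.012,0.2,-0.008],60],[[251,14,-193],[0.012,0.2,-0.008],60],[[251,14,-193],[0.012,0.2,-0.008],60],[[251,14,-193],[0.012,0.2,-0.008],60],[[251,14,-193],[0.012,0.2,-0.008],60],[[251,14,-193],[0.012,0.2,-0.008],60],[[251,14,-193],[0.012,0.2,-0.008],60]]'; python3 go.py 519.5,269,82,102.2
python3 - <<'E'
from fit import *
c=bot.camera("top");f=c["frame"][:,:,::-1]
print([ (np.round(d["box"]).tolist(),round(d["confidence"],2)) for d in bot.search_frame(c,"wet1")])
a=cv2.resize(f[110:235,200:300],None,fx=4.6,fy=4.6,interpolation=cv2.INTER_CUBIC)
c=bot.camera("scene");f=c["frame"][:,:,::-1]
b=cv2.resize(f[165:290,200:275],None,fx=4.6,fy=4.6,interpolation=cv2.INTER_CUBIC)
cv2.imwrite("pics/c7.png",cv2.convertScaleAbs(np.hstack([a,b]),alpha=1.3))
E
```

```text
time: 26.5
ee_pos: [0.52, 0.2679, 0.2006]
tcp_rot: [-90.0, -0.0, 102.2]
wrist_force: [-0.3, -0.9, -0.1]
opening: 0.0602
t 26.5 tcp [520.  267.9 200.6] rot [-8.9990e+01 -1.0000e-02  1.0218e+02] q [27.3  9.3 11.4 92.1  0.  15.1] F [-0.3 -0.9 -0.1] open 60.2
519.5,269,82,102.2 -> [  1. 119.   0.] [-0. -0.  0.]
[([239.0, 146.0, 249.0, 177.0], 0.85), ([254.0, 148.0, 266.0, 177.0], 0.84)]
```

View pics/c7.png

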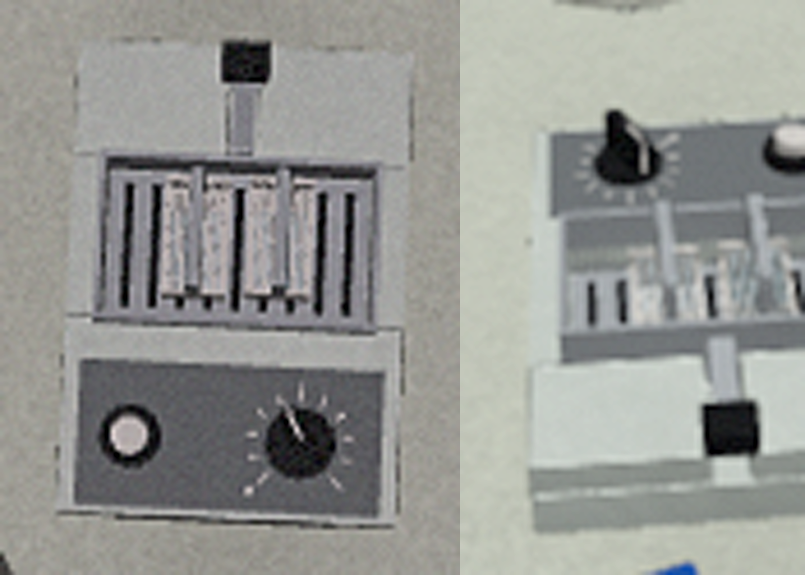

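```bash
python3 -m inch '[[[1,45,0],[0,0,0],60],[[1,85,0],[0,0,0],60],[[1,108,0],[0,0,0],60],[[1,118,0],[0,0,0],60],[[1,118,0],[0,0,0],60],[[1,118,0],[0,0,0],0],[[1,118,0],[0,0,0],0],[[1,118,0],[0,0,0],0],[[1,118,0],[0,0,0],0],[[1,118,0],[0,0,0],0],[[1,118,0],[0,0,0],0],[[1,118,0],[0,0,0],0],[[1,118,0],[0,0,0],0]]' 100; python3 go.py
```

```text
time: 27.95
ee_pos: [0.5206, 0.2693, 0.0845]
tcp_rot: [-90.2, -0.1, 102.1]
wrist_force: [-1.0, -0.1, 6.7]
opening: 0.0118
t 27.95 tcp [520.6 269.3  84.5] rot [-9.0170e+01 -7.0000e-02  1.0215e+02] q [27.3  9.4 -1.3 79.1  0.  15.2] F [-1.  -0.1  6.7] open 11.8
```

Run:
```python
from fit import *
c=bot.camera("top")
im=cv2.imread("pics/top0.png");u0,v0,u1,v1=130,135,210,230
im=cv2.resize(im[int(v0*1.5):int(v1*1.5),int(u0*1.5):int(u1*1.5)],None,fx=4,fy=4,interpolation=cv2.INTER_CUBIC)
out=[im.copy()]
def wf(im,s):
    t=np.radians(s[2])
    P=lambda x,y,z:tuple(((proj(c,[s[0]/1e3+(np.cos(t)*x-np.sin(t)*y)/1e3,s[1]/1e3+(np.sin(t)*x+np.cos(t)*y)/1e3,z/1e3])-[u0,v0]+.5)*6).astype(int).tolist())
    for hx,hy,z,col in((70,110,66,(0,0,255)),(70,110,0,(0,255,0)),(7,55,106,(255,255,0))):
        cv2.polylines(im,[np.array([P(hx,hy,z),P(hx,-hy,z),P(-hx,-hy,z),P(-hx,hy,z)])],1,col,1)
wf(im,[519.5,269.1,-77.8]);g=np.hstack([cv2.convertScaleAbs(out[0],alpha=1.4),im]);g=cv2.resize(g,None,fx=.8,fy=.8,interpolation=cv2.INTER_AREA);print(g.shape)
cv2.imwrite("pics/c8.png",g)
```

```text
(458, 768, 3)
```

View pics/c8.png

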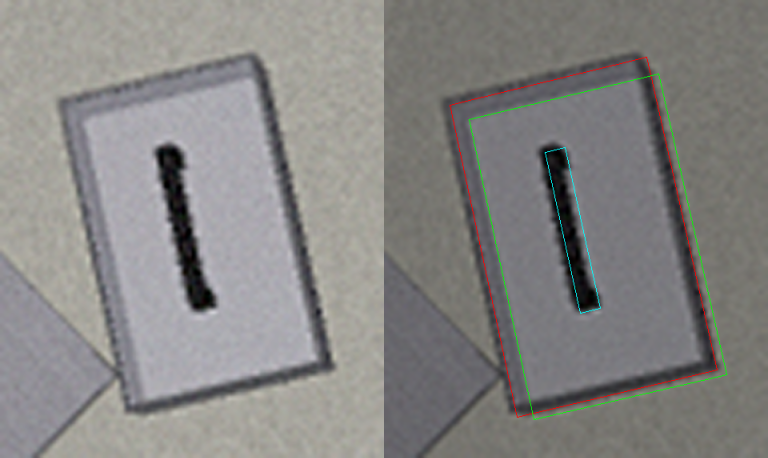

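```bash
python3 -m inch '[[[0,-15,0],[0,0,0],0],[[0,-45,0],[0,0,0],0],[[0,-85,0],[0,0,0],0],[[0,-120,0],[0,0,0],0],[[0,-142,0],[0,0,0],0],[[0,-142,0],[0,0,0],0]]' 120; python3 go.py 583.5,1.7,228,176.6
```

```text
time: 28.6
ee_pos: [0.5211, 0.2695, 0.2307]
tcp_rot: [-90.5, -0.1, 102.2]
wrist_force: [-0.1, 0.4, -4.2]
opening: 0.0117
t 28.6 tcp [521.1 269.5 230.7] rot [-90.48  -0.15 102.15] q [27.3  9.6 15.1 95.   0.  15.2] F [-0.1  0.4 -4.2] open 11.7
583.5,1.7,228,176.6 -> [-275.    2.   -5.] [ 0.009 -1.299 -0.003]
```

```bash
python3 -m inch '[[[-20,0,0],[0,-0.1,0],0],[[-40,0,0],[0,-0.2,0],0],[[-60,0,0],[0,-0.3,0],0],[[-80,0,0],[0,-0.4,0],0],[[-105,0,-1],[0,-0.5,0],0],[[-130,0,-2],[0,-0.6,0],0],[[-155,0,-3],[0,-0.7,0],0],[[-180,0,-4],[0,-0.8,0],0],[[-205,0,-5],[0,-0.9,0],0],[[-230,0,-5],[0,-1,0],0],[[-250,0,-5],[0,-1.1,0],0],[[-268,1,-5],[0.009,-1.2,-0.003],0],[[-275,2,-5],[0.009,-1.27,-0.003],0],[[-275,2,-5],[0.009,-1.299,-0.003],0],[[-275,2,-5],[0.009,-1.299,-0.003],0],[[-275,2,-5],[0.009,-1.299,-0.003],0]]'; python3 go.py 583.5,1.7,228,176.6
python3 - <<'E'
from fit import *
c=bot.camera("scene");f=c["frame"][:,:,::-1]
u0,v0=195,120
g=cv2.resize(f[v0:290,u0:325],None,fx=3.5,fy=3.5,interpolation=cv2.INTER_CUBIC)
def wf(s,items):
    t=np.radians(s[2])
    P=lambda x,y,z:tuple(((proj(c,[s[0]/1e3+(np.cos(t)*x-np.sin(t)*y)/1e3,s[1]/1e3+(np.sin(t)*x+np.cos(t)*y)/1e3,z/1e3])-[u0,v0]+.5)*3.5).astype(int).tolist())
    for hx,hy,z,col in items: cv2.polylines(g,[np.array([P(hx,hy,z),P(hx,-hy,z),P(-hx,-hy,z),P(-hx,hy,z)])],1,col,1)
raw=g.copy()
zt=bot.get_obs()["ee_pos"][2]*1000-84.5
wf([583.5,3.4,-3.4],((60,100,85,(0,0,255)),(70,110,zt,(0,255,0)),(70,110,zt+66,(255,255,0))))
cv2.imwrite("pics/c9.png",cv2.resize(np.hstack([raw,g]),None,fx=.87,fy=.87,interpolation=cv2.INTER_AREA))
E
```

```text
time: 30.2
ee_pos: [0.5836, 0.0023, 0.2276]
tcp_rot: [-90.0, -0.0, 176.5]
wrist_force: [-0.3, -0.5, -3.6]
opening: 0.0114
t 30.2 tcp [583.6   2.3 227.6] rot [-8.9990e+01 -4.0000e-02  1.7652e+02] q [  0.2   9.7  14.8  95.2  -0.  -86.3] F [-0.3 -0.5 -3.6] open 11.4
583.5,1.7,228,176.6 -> [ 0. -0.  1.] [-0.    -0.001  0.001]
```

View pics/c9.png

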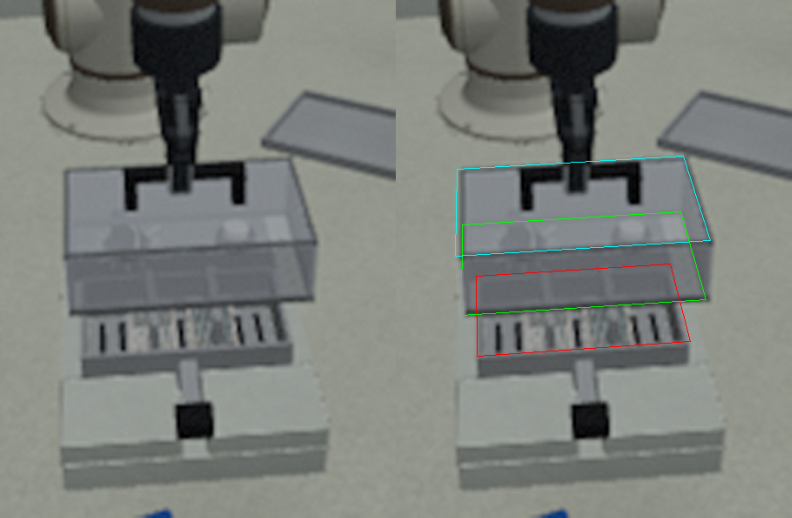

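```bash
python3 -m inch '[[[0,20,2],[0,0,0],0],[[0,40,2],[0,0,0],0],[[0,53,2],[0,0,0],0],[[0,53,2],[0,0,0],0],[[0,53,2],[0,0,0],0]]'; python3 go.py 583.5,1.7,144,176.6
python3 - <<'E'
from fit import *
c=bot.camera("scene");f=c["frame"][:,:,::-1]
u0,v0=205,185
cv2.imwrite("pics/c10.png",cv2.convertScaleAbs(cv2.resize(f[v0:265,u0:305],None,fx=7,fy=7,interpolation=cv2.INTER_CUBIC),alpha=1.2))
E
```

```text
time: 30.75
ee_pos: [0.5836, 0.0006, 0.1753]
tcp_rot: [-90.0, -0.0, 176.5]
wrist_force: [0.3, 0.4, -3.3]
opening: 0.0117
t 30.75 tcp [583.6   0.6 175.3] rot [-90.    -0.   176.54] q [  0.1   8.8   8.1  89.3  -0.  -86.5] F [ 0.3  0.4 -3.3] open 11.7
583.5,1.7,144,176.6 -> [ 0. 31. -1.] [-0.    -0.001  0.   ]
```

View pics/c10.png

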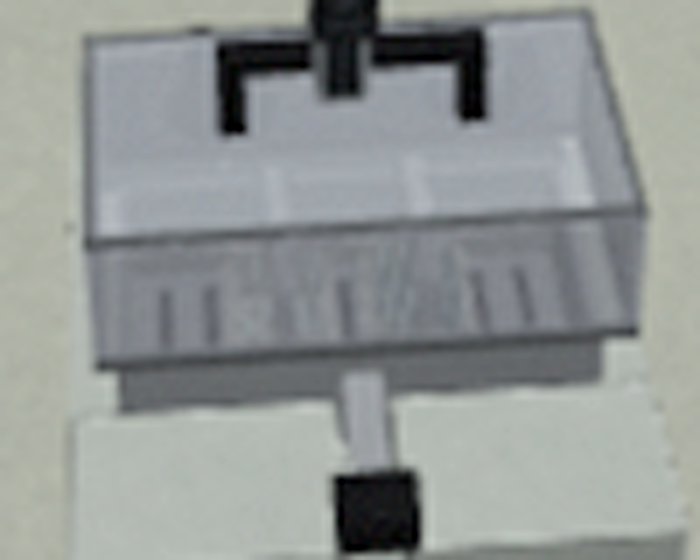

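Run:
```python
from fit import *
c=bot.camera("scene")
q=lambda u,v,z:(at(c,u/7+205-.43,v/7+185-.43,z/1000)*1000).round(1)[:2]
L,Rr=q(97,369,90.8),q(638,333,90.8);print("lid",L,Rr,np.hypot(*(L-Rr)))
A,B=q(119,412,60),q(604,382,60);print("ch",A,B,np.hypot(*(A-B)))
t=np.radians(-3.4);e=np.array([np.cos(t),np.sin(t)])
print("lid c",(L+Rr)/2-70*e,"ch c",(A+B)/2-60*e, "ang",[np.degrees(np.arctan2(*(b-a)[::-1])) for a,b in((L,Rr),(A,B))])
print("lid handle mid/gripper",q(353,50,190),q(342,75,190))
```

```text
lid [ 646.2 -108. ] [659.3 110.1] 218.49306625154034
ch [ 639.6 -100.8] [653.2  98.9] 200.16255893648042
lid c [582.87321205   5.20144615] ch c [586.50561032   2.60838241] ang [np.float64(86.56270498603186), np.float64(86.10404962677565)]
lid handle mid/gripper [583.3   6. ] [599.6  -0.8]
```

```bash
python3 -m inch '[[[-2,0,2.5],[0,0,0],0],[[-2,3,2.5],[0,0,0],0],[[-2,6,2.5],[0,0,0],0],[[-2,9,2.5],[0,0,0],0],[[-2,12,2.5],[0,0,0],0],[[-2,12,2.5],[0,0,0],0]]'; python3 go.py 585.6,-1.9,144,176.6
```

```text
time: 31.45
ee_pos: [0.5856, -0.0022, 0.1633]
tcp_rot: [-90.0, 0.0, 176.5]
wrist_force: [0.1, 0.7, -3.6]
opening: 0.0113
t 31.45 tcp [585.6  -2.2 163.3] rot [-9.0000e+01  2.0000e-02  1.7654e+02] q [ -0.2   9.    7.   87.9  -0.  -86.7] F [ 0.1  0.7 -3.6] open 11.3
585.6,-1.9,144,176.6 -> [-0. 19. -0.] [-0.    -0.001 -0.   ]
```

```bash
python3 -m inch '[[[0,4,0],[0,0,0],0],[[0,8,0],[0,0,0],0],[[0,12,0],[0,0,0],0],[[0,15,0],[0,0,0],0],[[0,17,0],[0,0,0],0],[[0,19,0],[0,0,0],0],[[0,19,0],[0,0,0],0]]'; python3 go.py
```

```text
time: 32.15
ee_pos: [0.5856, -0.0022, 0.1447]
tcp_rot: [-90.0, 0.0, 176.5]
wrist_force: [-1.8, 0.7, 0.2]
opening: 0.0114
t 32.15 tcp [585.6  -2.2 144.7] rot [-9.0000e+01  5.0000e-02  1.7654e+02] q [ -0.2   8.9   4.8  85.9  -0.  -86.7] F [-1.8  0.7  0.2] open 11.4
```

```bash
python3 -m inch '[[[0,1.5,0],[0,0,0],0],[[0,1.5,0],[0,0,0],0],[[0,0,0],[0,0,0],40],[[0,0,0],[0,0,0],40],[[0,0,0],[0,0,0],40],[[0,0,0],[0,0,0],40],[[0,-15,0],[0,0,0],40],[[0,-40,0],[0,0,0],40],[[0,-70,0],[0,0,0],40],[[0,-70,0],[0,0,0],40]]'; python3 go.py 448.4,81.7,200,176.6
```

```text
time: 33.15
ee_pos: [0.5869, -0.0022, 0.2201]
tcp_rot: [-90.0, 0.4, 176.5]
wrist_force: [-0.1, -0.4, -0.3]
opening: 0.0398
t 33.15 tcp [586.9  -2.2 220.1] rot [-90.02   0.44 176.54] q [ -0.2   9.4  13.8  93.9  -0.  -86.7] F [-0.1 -0.4 -0.3] open 39.8
448.4,81.7,200,176.6 -> [143.  19. -75.] [ 0.    -0.001 -0.008]
```

```bash
python3 -m inch '[[[202,0,-240],[0,0,-0.008],0],[[202,0,-240],[0,0,-0.008],0],[[202,0,-240],[0,0,-0.008],0],[[202,0,-240],[0,0,-0.008],0],[[202,0,-240],[0,0,-0.008],0],[[202,0,-240],[0,0,-0.008],0],[[202,0,-240],[0,0,-0.008],0],[[202,0,-240],[0,0,-0.008],0],[[202,0,-240],[0,0,-0.008],0]]'; python3 go.py 448.4,81.7,110,176.6
python3 - <<'E'
from fit import *
c=bot.camera("top");f=c["frame"][:,:,::-1]
a=cv2.resize(f[110:235,200:300],None,fx=4,fy=4,interpolation=cv2.INTER_CUBIC)
print([(np.round(d["box"]).tolist(),round(d["confidence"],2)) for d in bot.search_frame(c,"wet1")])
q=lambda u,v,z:(at(c,u,v,z/1000)*1000).round(1)[:2]
for d in bot.search_frame(c,"start"): b=d["box"];print("btn",q((b[0]+b[2])/2,(b[1]+b[3])/2,82),d["confidence"])
c=bot.camera("scene");f=c["frame"][:,:,::-1]
b=cv2.resize(f[165:290,205:305],None,fx=4,fy=4,interpolation=cv2.INTER_CUBIC)
cv2.imwrite("pics/c11.png",cv2.convertScaleAbs(np.hstack([a,b]),alpha=1.3))
E
```

```text
time: 34.05
ee_pos: [0.4001, 0.2493, 0.2189]
tcp_rot: [-90.0, 0.0, 176.6]
wrist_force: [0.2, 0.1, -0.9]
opening: -0.0002
t 34.05 tcp [400.1 249.3 218.9] rot [-9.0010e+01  1.0000e-02  1.7657e+02] q [ 31.9  -6.   -2.2  93.8   0.  -54.6] F [ 0.2  0.1 -0.9] open -0.2
448.4,81.7,110,176.6 -> [-58. 109. 164.] [ 0.    -0.001 -0.   ]
[]
btn [449.   89.5] 0.57
btn [582.9  -1.4] 0.43
```

View pics/c11.png

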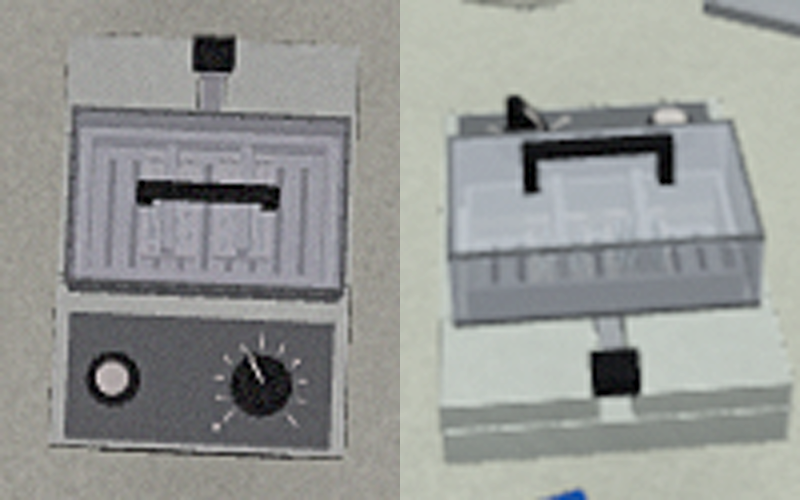

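Run:
```python
from fit import *
c=bot.camera("top")
q=lambda u,v,z:(at(c,u,v,z/1000)*1000).round(1)[:2]
print("btn",q(112/4+200-.375,378/4+110-.375,82))
for k in("dry1","steel_tray"):
  for d in bot.cut_out(c,k):
    (x,y),(w,h),a=rect(c,d["region"],.03);print(k,round(d["confidence"],2),"%.0f %.0f  %.0f %.0f  %.0f"%(x,y,w,h,a))
for k,z in(("dish_stack",.064),("reagent",.1)):
    d=bot.cut_out(c,k)[0];print(k,rect(c,d["region"],z)[0])
f=c["frame"][:,:,::-1]
a=cv2.resize(f[165:265,80:180],None,fx=4,fy=4,interpolation=cv2.INTER_CUBIC)
b=cv2.resize(f[120:220,310:410],None,fx=4,fy=4,interpolation=cv2.INTER_CUBIC)
cv2.imwrite("pics/c12.png",np.hstack([a,b]))
```

```text
btn [448.5  83.5]
steel_tray 0.78 494 472  40 117  37
steel_tray 0.62 124 354  220 94  29
dish_stack (454.8103942871094, -381.93408203125)
reagent (433.38641357421875, -270.57037353515625)
```

View pics/c12.png

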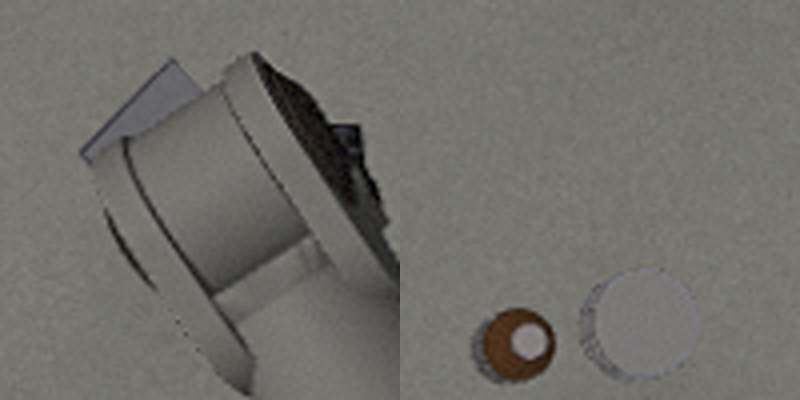

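```bash
python3 -m inch '[[[-25,20,80],[0,0,0],0],[[-58,40,163],[0,0,0],0],[[-58,60,163],[0,0,0],0],[[-58,90,163],[0,0,0],0],[[-58,109,163],[0,0,0],0],[[-58,109,163],[0,0,0],0],[[-58,109,163],[0,0,0],0]]'; python3 go.py 448.4,82.5,80,176.6
python3 - <<'E'
from fit import *
c=bot.camera("top");f=c["frame"][:,:,::-1]
for k in("dry1","steel_tray"):
  for d in bot.cut_out(c,k):
    (x,y),(w,h),a=rect(c,d["region"],.03 if k=="dry1" else .012);print(k,round(d["confidence"],2),"%.0f %.0f  %.0f %.0f  %.0f"%(x,y,w,h,a))
a=cv2.resize(f[165:265,80:180],None,fx=4,fy=4,interpolation=cv2.INTER_CUBIC)
c=bot.camera("scene");f=c["frame"][:,:,::-1]
b=cv2.resize(f[150:250,220:320],None,fx=4,fy=4,interpolation=cv2.INTER_CUBIC)
cv2.imwrite("pics/c13.png",np.hstack([a,b]))
E
```

```text
time: 35.2
ee_pos: [0.4478, 0.0831, 0.1102]
tcp_rot: [-90.0, -0.0, 176.5]
wrist_force: [-0.7, 0.4, 0.3]
opening: 0.0002
t 35.2 tcp [447.8  83.1 110.2] rot [-9.0020e+01 -3.0000e-02  1.7648e+02] q [ 10.5  -8.6 -16.6  82.1   0.  -76. ] F [-0.7  0.4  0.3] open 0.2
448.4,82.5,80,176.6 -> [-1. 30.  1.] [ 0.    -0.002  0.001]
dry1 0.65 445 429  51 96  44
dry1 0.19 596 4  234 157  87
steel_tray 0.89 162 302  214 157  55
steel_tray 0.73 445 432  164 120  43
steel_tray 0.64 693 -4  18 29  81
```

View pics/c13.png

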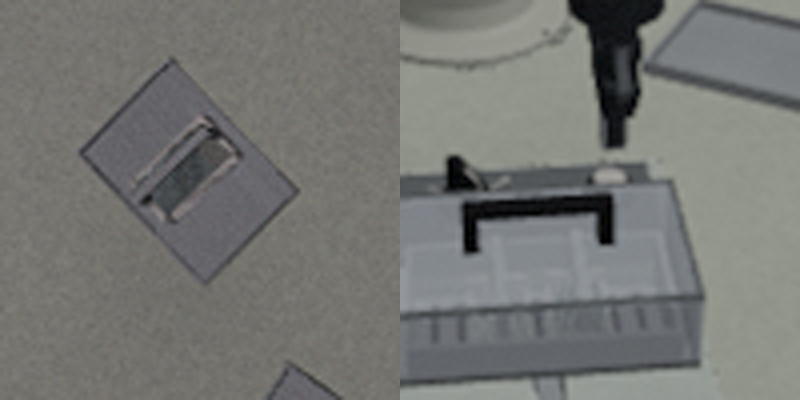

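```bash
python3 -m inch '[[[-1,15,1],[0,0,0],0],[[-1,24,1],[0,0,0],0],[[-1,28,1],[0,0,0],0],[[-1,31,1],[0,0,0],0],[[-1,34,1],[0,0,0],0],[[-1,36,1],[0,0,0],0],[[-1,36,1],[0,0,0],0],[[-1,36,1],[0,0,0],0]]'; python3 go.py
```

```text
time: 36.2
ee_pos: [0.4493, 0.0827, 0.076]
tcp_rot: [-90.1, 0.1, 176.6]
wrist_force: [-6.1, 0.3, 10.1]
opening: -0.0001
t 36.2 tcp [449.3  82.7  76. ] rot [-9.0060e+01  1.1000e-01  1.7656e+02] q [ 10.4  -8.1 -19.9  78.1   0.  -76.1] F [-6.1  0.3 10.1] open -0.1
```

```bash
python3 -m inch '[[[0,2.5,0],[0,0,0],0],[[0,2.5,0],[0,0,0],0],[[0,2.5,0],[0,0,0],0]]'; python3 -m inch '[[[0,-10,0],[0,0,0],0],[[0,-50,0],[0,0,0],0],[[0,-100,0],[0,0,0],0],[[0,-150,0],[0,0,0],0],[[0,-150,0],[0,0,0],0]]'; python3 -m inch '[[[60,0,-150],[0,0,0],0],[[60,0,-150],[0,0,0],0],[[60,0,-150],[0,0,0],0],[[60,0,-150],[0,0,0],0],[[60,0,-150],[0,0,0],0],[[60,0,-150],[0,0,0],0]]'
python3 - <<'E'
from fit import *
c=bot.camera("top")
q=lambda u,v,z:(at(c,u,v,z/1000)*1000).round(1)[:2]
ref=cv2.imread("pics/c11.png")[:, :400]
f=cv2.convertScaleAbs(cv2.resize(c["frame"][:,:,::-1][110:235,200:300],None,fx=4,fy=4,interpolation=cv2.INTER_CUBIC),alpha=1.3)
d=cv2.absdiff(cv2.GaussianBlur(f,(9,9),0),cv2.GaussianBlur(ref,(9,9),0)).max(2);ys,xs=np.where(d>60);print("diff px",len(xs),(xs.min(),xs.max(),ys.min(),ys.max()) if len(xs) else "")
for k,z in(("lid",.126),("dish_stack",.064),("reagent",.1)):
    for dd in bot.cut_out(c,k)[:1]: r=rect(c,dd["region"],z);print(k,np.round(r[0]),np.round(r[1]),round(r[2],1))
print([(np.round(b["box"]),b["confidence"]) for b in bot.search_frame(c,"interlock")])
E
```

```text
time: 36.5
ee_pos: [0.4494, 0.0828, 0.0757]
tcp_rot: [-90.1, 0.2, 176.6]
wrist_force: [-10.5, -1.4, 21.2]
opening: 0.0001
time: 37.0
ee_pos: [0.451, 0.0829, 0.2327]
tcp_rot: [-90.2, 0.8, 176.5]
wrist_force: [-0.3, 0.1, -0.4]
opening: -0.0001
time: 37.6
ee_pos: [0.4004, 0.2357, 0.2322]
tcp_rot: [-90.2, 0.8, 176.6]
wrist_force: [0.8, -0.7, -0.1]
opening: -0.0001
diff px 0 
lid [581.   6.] [226. 156.] 87.5
dish_stack [ 453. -382.] [98. 89.] 88.8
reagent [ 434. -270.] [57. 64.] 43.3
[(array([251., 130., 256., 137.]), 0.63)]
```

Run:
```python
from fit import *
c=bot.camera("scene")
for k in("dry1","steel_tray"): print(k,[(np.round(b["box"]).tolist(),round(b["confidence"],2)) for b in bot.search_frame(c,k)])
print(proj(c,[.445,.429,.03]), proj(c,[.445,.429,.075]))
print(bot.job_done(), bot.get_obs()["time"])
```

```text
dry1 [([355.0, 182.0, 381.0, 212.0], 0.88)]
steel_tray [([342.0, 188.0, 397.0, 224.0], 0.75), ([150.0, 195.0, 172.0, 229.0], 0.48)]
[368.89771557 195.19746653] [371.14162668 184.60086959]
the job is handed in; nothing more can be done
the job is handed in; nothing more can be done
```

The batch is running and the job is handed in, at about 38 s of robot time.

- **Racks:** I stood the one dry rack found in the chamber upright in the middle of the smaller 160 x 115 mm tray. The two wet racks from the bench now stand side by side in the chamber, 62 mm apart.
- **Dial:** I turned it to 40. In the picture the pointer reads about 26° against an expected 27°, in line with the fourth tick.
- **Lid:** It is lowered flat over the chamber. The lid's weight came off the wrist at the seated height, and in the picture the interlock lever looks held down under the rear edge. I could only judge the lever by eye, as there was no joint reading.
- **Start button:** I pressed it last, to its stop. It hardly moved any further as the push rose from 10 to 21 N.

**Last checks:** After the press, the dryer area of the top picture matched the one from before it, and the bottle and dishes were within 2 mm of where they started. The scene camera still showed the dry rack in its tray; the arm hid the tray from the top camera by then, but a view just before the press showed the rack upright and in place.

**Where checks disagreed:** The camera estimates of the dryer's position differed by 2–4 mm between the top view, the side view and touch at the dial. I took a middle value for the lid, and it went on without touching the rim. The network gave the start button 6 mm off in y, so I used the position measured in the picture, which matched the dryer fit.

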